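# Weight for the mended tile

## Robot

A 6-joint arm with a two-finger parallel gripper is mounted at the origin on the work surface. World frame = base frame: x ahead of the robot, y to its left, z up, the work surface at z = 0. Lengths are in m, angles in rad, forces in N, time in s.
With the tool pointing down it reaches from about 0.35 to 0.975 m from the base axis. Payload 7.1 kg.
Tool frame: the origin (TCP) lies at the very end of the fingers, on their centre line; the grasp point (between the pads) lies 19 mm behind it; z points along the fingers, y is the line along which they close (so a half turn about z gives the same grasp; the last joint's range is limited). The gripper opens to 88 mm and grips with 3 to 60 N. Pads are 20 mm wide; open, the fingers measure 115 mm over their backs; the gripper's body (75 mm by 178 mm) begins 61 mm behind the grasp point.
Start: joints at [1.11, 0.423, 1.63, -0, 1.089, -0.019], TCP at [0.267, 0.565, 0.223] pointing down, gripper open.
Joint ranges: [-3, 3], [-0.9, 2.11], [0.09, 2.58], [-1.31, 4.45], [0.11, 2.69], [-2.54, 2.54]. Speed limits (rad/s): [2.39, 2.39, 3.01, 3.14, 3.14, 3.14].

## Interface

Orientations are given as a unit quaternion [w, x, y, z].
In Python, from bench import sensors, optics, ticket gives the robot as it stands. The module is installed in compiled form; this text tells all that it offers.
- The arm moves only by the tool send_rows, never from a script. Its argument "plan" is a list of rows, each an object of numbers: "x", "y", "z": the shift along the world's x, y, z in mm; "twist": the turn about the world's z in rad; "fingers": the closure, from 0 (fully open) to 1 (shut). In form: [{"x": .., "y": .., "z": .., "twist": .., "fingers": ..}, ...]. A call has 1 to 12 rows; each row is the pose to reach, as a shift and turn from the pose commanded when the call began; what a row does not reach only later rows make up. A row lasts 1/12 s, in which the tool goes at most 41.7 mm and 7.16 degrees, less where a joint would pass 70% of its speed; a pose out of reach is approached as far as the arm can. A call with a gripper value outside its range is refused whole. The fingers move at their own pace and stop on an object; "force" is the grip in N (left out, the last holds). Time passes only in rows, so rows that repeat a pose let the fingers close. It gives the time, the measured TCP pose, the force, the opening and the grip force at its end, in the units of the state.
- sensors.sense(): the state, without advancing time (a new reading comes with each control period).
- optics.camera(name): name is "scene" or "top" or "wrist"; returns a dict with "image" (480x640x3 uint8, red, green, blue), "fov_y" (degrees; the focal length in pixels is half the picture's height over the tangent of half this angle, whatever the lens; pixels are square), "cx", "cy" (the principal point, pixels), "dist" ([k1, k2, p1, p2, k3] as OpenCV has them; the pictures are not rectified), "R" (3x3) and "t" (3): a world point X has camera coordinates R X + t. Camera axes: x right, y down, z forward; pixel columns grow to the right and rows downward; lengths in m; the calibration is good to about 2 mm. A picture is of the moment at which its call begins. There is no depth.
- ticket.close_job(): hands the job in; it is judged then, once.
The state is a dict: "clock": time; "q": joint angles; "qd": joint speeds; "tau": joint torques, N m; "tool_pos": TCP position; "orientation": TCP orientation; "contact_force": force on the tool from outside, world axes, zero at the start; "wrist_torque": the same for the moment, N m; "finger_gap": opening from 0.0 (shut) to 1.0 (fully open); "finger_force": force on a finger pad.
Only numpy, scipy, OpenCV 4.12 (cv2) and the standard library are available. Lean on these libraries where they do the work, as an engineer would, in place of code of your own. Each camera call takes 0.05 s, during which the arm holds its last target. There are 200 camera calls.

## Task

The mended tile in the gluing jig must be pressed: lower the aluminium plate over the jig's two pins until it rests flat on the tile, and let go of it. Then lift the three closed tins off the crates one after another to feel which is the heaviest, setting the lighter ones gently back upright on the crates, and hold the heaviest upright about 10 cm clear above the middle of the plate, ready to go on as the weight: the program finishes while still holding it there. Do not drop or tip over anything, and leave the other things on the crates where they are.

Things in the scene. Friction and masses are not known exactly. Their poses are not given: they have to be found in the camera images.
- jig: gluing jig, fixed to the crates: plywood base 170 (its x) x 130 (its y) x 15 mm, on its middle a cracked grey tile 100 x 100 x 8 whose top is 23 mm above the origin. Two upright steel pins 10 mm in diameter with pointed tops stand at x = -65 and +65 mm, y = 0; they end 46 mm above the origin. Origin at the centre of the base's underside, z up
- plate: loose flat aluminium plate, 160 (its x) x 60 (its y) x 15 mm, 0.37 kg, with two through holes 14 mm in diameter at x = -65 and +65 mm, y = 0 (it fits either way round); it starts flat on the crates and can be gripped across its 60 mm width at the middle. Origin at the centre of its underside, z up
- tin_a: one of three identical closed tins of screws, plain steel, 56 mm in diameter, 80 tall, standing upright on the crates; origin at the centre of its underside, z up. They cannot be told apart by eye; which of a, b, c is heaviest changes from start to start. Each weighs 0.2 to 0.7 kg, and the heaviest at least 0.15 kg more than the next; what is packed in it stays put while the tin is kept upright
- tin_b: one of three identical closed tins of screws, plain steel, 56 mm in diameter, 80 tall, standing upright on the crates; origin at the centre of its underside, z up. They cannot be told apart by eye; which of a, b, c is heaviest changes from start to start. Each weighs 0.2 to 0.7 kg, and the heaviest at least 0.15 kg more than the next; what is packed in it stays put while the tin is kept upright
- tin_c: one of three identical closed tins of screws, plain steel, 56 mm in diameter, 80 tall, standing upright on the crates; origin at the centre of its underside, z up. They cannot be told apart by eye; which of a, b, c is heaviest changes from start to start. Each weighs 0.2 to 0.7 kg, and the heaviest at least 0.15 kg more than the next; what is packed in it stays put while the tin is kept upright
- spanner: bystander: chrome L-shaped wheel spanner, a bar 16 mm thick and 320 mm long, lying flat along y; origin in the middle of the bar, at its underside
- pad: bystander: green hard scrub pad, 90 x 60 x 20; origin at the centre of its underside
- spray: bystander: empty clear spray bottle, 76 mm across and 223 tall, white spray head; origin at the centre of its underside
- tape: bystander: roll of brown tape lying flat, 90 mm across, 24 high; origin at the centre of its underside
- glue: bystander: small white glue bottle, 36 mm across and 110 tall; origin at the centre of its underside
- mug: bystander: white mug, 80 mm across and 90 tall; origin at the centre of its underside
- spare_tiles: bystander: two spare grey tiles in a pile, 100 x 100 x 16 together; origin at the centre of the underside
There are look-alikes about, which are no part of the job. What is shaped like the tin_c but blue or turquoise is not meant. Leave any pink or yellow look-alike of the tin_b alone.

How it is judged:
By the outcome, as a careful person would: the job done as asked, in the order asked, and still so for the second after the job is handed in, while the arm keeps its last pose, push and grip.
It also fails if it takes over 72 s, if anything falls off the work surface, if the arm or the gripper's body presses on something with over 40 N, if the wrist force passes 120 N, or if a joint passes its speed limit or range.

## Working session

There is one attempt and no reset: what is moved stays moved. The work goes in short steps, Python scripts to look and compute and a tool call to move; the robot and the scene stay as the last step left them, time stands still between calls to the robot, and variables do not carry over. Pictures are saved under pics/ and viewed, at most 11 in all, crops included, and the job is handed in when it is done.

Besides the shell and the picture viewer there is one more tool, called as name(argument=value, ...), one argument or row to a line, values as JSON. send_rows: Moves the arm, as the interface text tells. Its arguments: {"type":"object","properties":{"plan":{"type":"array"},"force":{"type":"number"}},"required":["plan"]}

```bash
mkdir -p pics
cat > h.py <<'E'
import cv2,numpy as np,json
from bench import sensors,optics,ticket
def snap(n,f=None):
    c=optics.camera(n); 
    f=f or n
    cv2.imwrite(f'pics/{f}.png',c['image'][:,:,::-1])
    np.savez(f'pics/{f}.npz',**{k:np.array(v) for k,v in c.items()})
    return c
def K(c):
    f=240/np.tan(np.radians(float(c['fov_y']))/2)
    return np.array([[f,0,float(c['cx'])],[0,f,float(c['cy'])],[0,0,1]])
def px2w(c,uv,z):
    p=cv2.undistortPoints(np.array(uv,float).reshape(-1,1,2),K(c),np.array(c['dist'],float)).reshape(-1,2)
    R=np.array(c['R']);t=np.array(c['t'])
    o=-R.T@t; d=np.c_[p,np.ones(len(p))]@R
    return o+d*((z-o[2])/d[:,2])[:,None]
def w2px(c,X):
    R=np.array(c['R'],float);t=np.array(c['t'],float)
    return cv2.projectPoints(np.array(X,float).reshape(-1,3),cv2.Rodrigues(R)[0],t,K(c),np.array(c['dist'],float))[0].reshape(-1,2)
def load(f): return dict(np.load(f'pics/{f}.npz'))
E
python3 - <<'E'
from h import *
for n in ['top','scene']:
    c=snap(n); print(n,c['fov_y'],-np.array(c['R']).T@c['t'],np.round(c['R'],2).tolist())
s=sensors.sense(); print(s)
E
```

```text
top 44.35798026212926 [ 0.27676141 -0.05788761  1.5651195 ] [[-0.02, -1.0, 0.01], [-0.99, 0.01, -0.16], [0.16, -0.02, -0.99]]
scene 57.163223397647165 [ 1.38815847 -0.32486288  0.75760569] [[0.27, 0.96, 0.01], [0.61, -0.16, -0.77], [-0.74, 0.22, -0.63]]
{'clock': 0.1, 'q': array([ 1.11001660e+00,  4.23742788e-01,  1.63061230e+00, -2.97855093e-05,
        1.08863383e+00, -1.89782779e-02]), 'qd': array([-0.0003808 , -0.00167719, -0.0021124 ,  0.00082988,  0.00121893,
        0.00041869]), 'tau': array([-5.53307327e-04, -5.45612633e+01, -2.74322605e+01,  6.44558645e-02,
        1.88161817e-02, -2.59599881e-05]), 'tool_pos': array([0.26697347, 0.56454172, 0.22199345]), 'orientation': array([-1.53053663e-04,  2.19101747e-01,  9.75701766e-01, -6.81277201e-04]), 'contact_force': array([-0.40667436, -0.10279041, -0.33128089]), 'wrist_torque': array([ 0.02284076,  0.03396494, -0.00793539]), 'finger_force': 0.0, 'finger_gap': 1.000095531341366}
```

View pics/top.png

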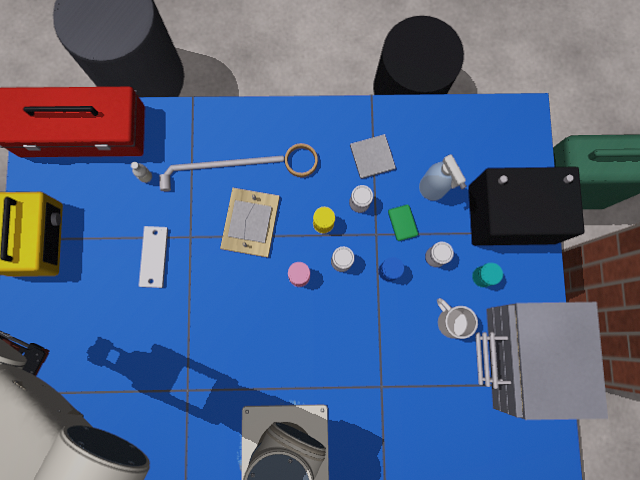

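View pics/scene.png

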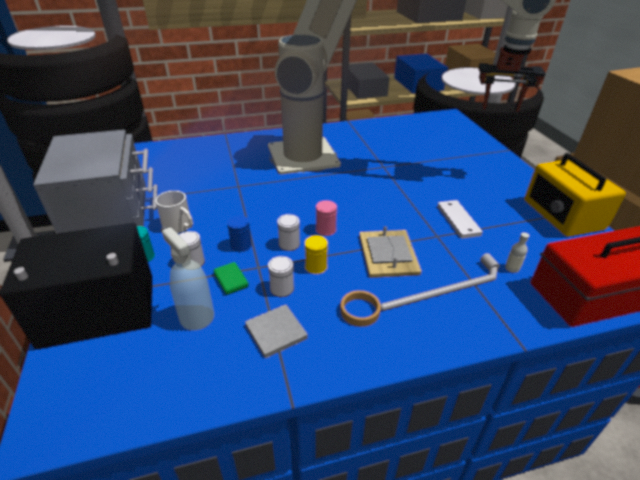

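Top view: plain steel tins are at (362,198), (343,259) and (440,254). Look-alikes: yellow (324,220), pink (299,274), blue (393,269), turquoise (489,274). The plate is at (153,257) and must not be confused with the spare tiles at (373,156); the jig is at (250,222). I'll check these in close crops.

Run:
```python
import cv2
a=cv2.imread('pics/top.png')
cv2.imwrite('pics/l.png',cv2.resize(a[180:300,130:290],None,fx=5,fy=5,interpolation=cv2.INTER_CUBIC))
cv2.imwrite('pics/r.png',cv2.resize(a[180:290,280:480],None,fx=4,fy=4,interpolation=cv2.INTER_CUBIC))
```

```text
(no output)
```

View pics/l.png

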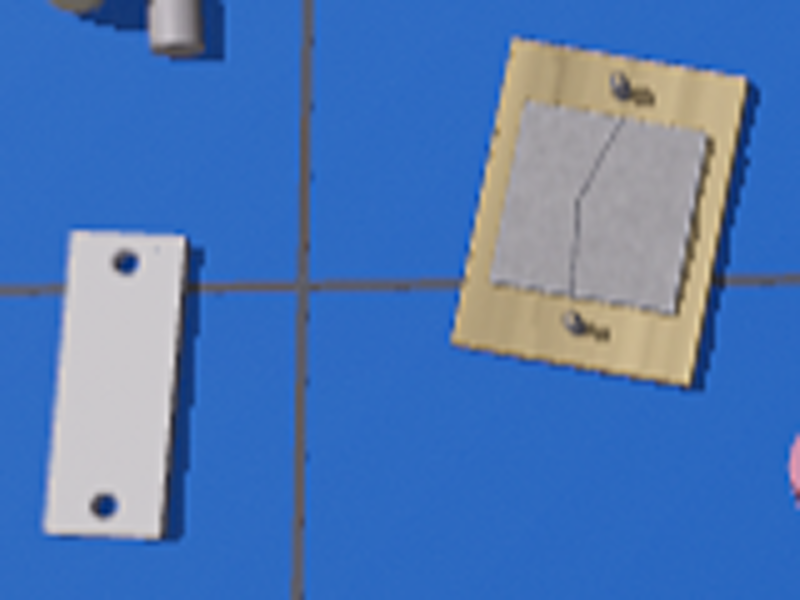

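View pics/r.png

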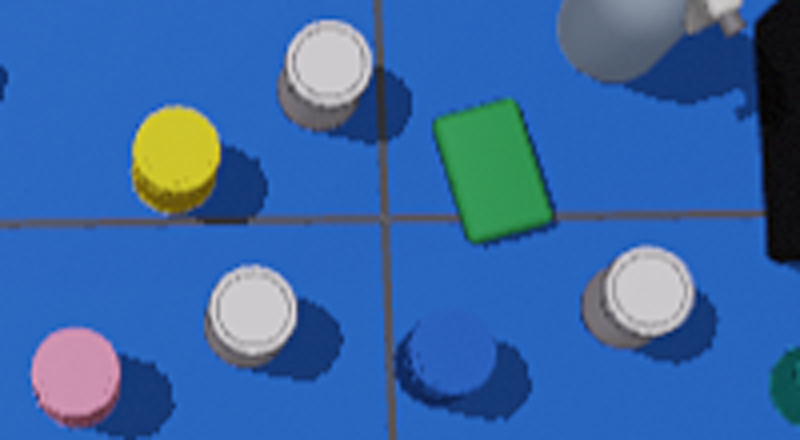

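The left crop shows the plate with holes at (125,262) and (103,505), and the jig with pins at about (618,80) and (572,318). The right crop shows steel lids at (330,63), (253,311) and (649,291); the yellow, pink and blue look-alikes are clearly different.

Run:
```python
from h import *
c=load('top')
L=lambda p:(np.array(p)+.5)/5-.5+[130,180]
Rr=lambda p:(np.array(p)+.5)/4-.5+[280,180]
def show(n,w): print(n,np.round(w[:,:2]*1000,1).tolist(),'mean',np.round(w.mean(0)[:2]*1000,1))
def ang(w): d=w[1]-w[0]; return np.degrees(np.arctan2(d[1],d[0])),np.hypot(*d[:2])*1000
h=px2w(c,L([[125,262],[103,505]]),.015);show('holes',h);print(ang(h))
p=px2w(c,L([[70,231],[187,236],[163,539],[44,534]]),.015);show('plate',p);print(ang(p[[0,3]]),ang(p[[1,2]]),ang(p[[0,1]]))
p=px2w(c,L([[618,80],[572,318]]),.044);show('pins',p);print(ang(p))
p=px2w(c,L([[512,38],[747,76],[691,386],[452,343]]),.015);show('base',p);print(ang(p[[0,3]]),ang(p[[1,2]]),ang(p[[0,1]]))
p=px2w(c,L([[527,100],[710,133],[677,313],[492,284]]),.023);show('tile',p);print(ang(p[[0,3]]),ang(p[[1,2]]))
show('tins',px2w(c,Rr([[330,63],[253,311],[649,291]]),.08))
show('yel,pink,blue',px2w(c,Rr([[177,150],[77,372],[452,350]]),.08))
s=sensors.sense();o=s['orientation']
from scipy.spatial.transform import Rotation as Ro
print(Ro.from_quat(np.r_[o[1:],o[0]]).as_matrix().round(3))
```

```text
holes [[561.7, 340.6], [432.2, 348.4]] mean [496.9 344.5]
(np.float64(176.55285666886545), np.float64(129.7912075778047))
plate [[578.9, 370.2], [575.4, 308.1], [413.8, 316.6], [417.4, 378.6]] mean [496.4 343.4]
(np.float64(177.0030654456698), np.float64(161.73021533038832)) (np.float64(176.9937758155372), np.float64(161.79186122814295)) (np.float64(-93.26388595240087), np.float64(62.178758382635706))
pins [[650.8, 76.1], [523.5, 100.0]] mean [587.2  88.1]
(np.float64(169.3668673944164), np.float64(129.580726304088))
base [[682.0, 135.9], [659.3, 9.1], [490.8, 39.9], [515.6, 166.6]] mean [586.9  87.9]
(np.float64(169.53946928258145), np.float64(169.18477294298992)) (np.float64(169.6495539595557), np.float64(171.3525216884222)) (np.float64(-100.14236915175347), np.float64(128.80752619413602))
tile [[645.6, 126.7], [626.3, 28.8], [528.8, 46.7], [545.8, 144.6]] mean [586.6  86.7]
(np.float64(169.80634751567902), np.float64(101.45795750432353)) (np.float64(169.5869904141141), np.float64(99.07450771341699))
tins [[639.0, -209.0], [477.6, -155.2], [486.9, -408.4]] mean [ 534.5 -257.5]
yel,pink,blue [[582.8, -108.8], [440.2, -42.7], [450.8, -281.1]] mean [ 491.3 -144.2]
[[-0.904  0.428 -0.001]
 [ 0.428  0.904 -0.001]
 [ 0.    -0.001 -1.   ]]
```

send_rows(
  plan=[
    {"x": 15,"y": -15,"z": 0,"twist": 0.03,"fingers": 0},
    {"x": 40,"y": -38,"z": 0,"twist": 0.08,"fingers": 0},
    {"x": 65,"y": -62,"z": 0,"twist": 0.13,"fingers": 0},
    {"x": 90,"y": -86,"z": -10,"twist": 0.18,"fingers": 0},
    {"x": 115,"y": -110,"z": -20,"twist": 0.23,"fingers": 0},
    {"x": 140,"y": -134,"z": -35,"twist": 0.28,"fingers": 0},
    {"x": 165,"y": -158,"z": -50,"twist": 0.33,"fingers": 0},
    {"x": 190,"y": -182,"z": -65,"twist": 0.36,"fingers": 0},
    {"x": 212,"y": -203,"z": -80,"twist": 0.385,"fingers": 0},
    {"x": 225,"y": -215,"z": -90,"twist": 0.385,"fingers": 0},
    {"x": 230,"y": -220,"z": -92,"twist": 0.385,"fingers": 0},
    {"x": 230,"y": -220,"z": -92,"twist": 0.385,"fingers": 0},
  ],
)

```text
clock: 1.1
tool_pos: [0.4975, 0.3436, 0.1297]
orientation: [-0.001, 0.03, 1.0, -0.001]
contact_force: [-0.1, 0.1, 0.4]
finger_gap: 0.997
finger_force: 0.0
```

Run:
```python
from h import *
from scipy.spatial.transform import Rotation as Ro
c=snap('wrist','w1'); s=sensors.sense(); o=s['orientation']
print(s['clock'],s['tool_pos'],Ro.from_quat(np.r_[o[1:],o[0]]).as_matrix().round(3).tolist())
t=np.radians(176.75);R=np.array([[np.cos(t),-np.sin(t)],[np.sin(t),np.cos(t)]])
P=(R@np.array([[65,0],[-65,0],[80,30],[-80,30],[-80,-30],[80,-30]]).T).T+[496.8,344.2]
print(w2px(c,np.c_[P/1000,np.full(6,.015)]).round(1).tolist())
```

```text
1.15 [0.49712122 0.34476804 0.13048304] [[-0.998, 0.058, -0.001], [0.058, 0.998, -0.0], [0.001, -0.0, -1.0]]
[[323.3, 148.8], [323.7, 304.1], [282.8, 128.1], [289.4, 319.7], [358.1, 319.5], [363.7, 127.8]]
```

View pics/w1.png

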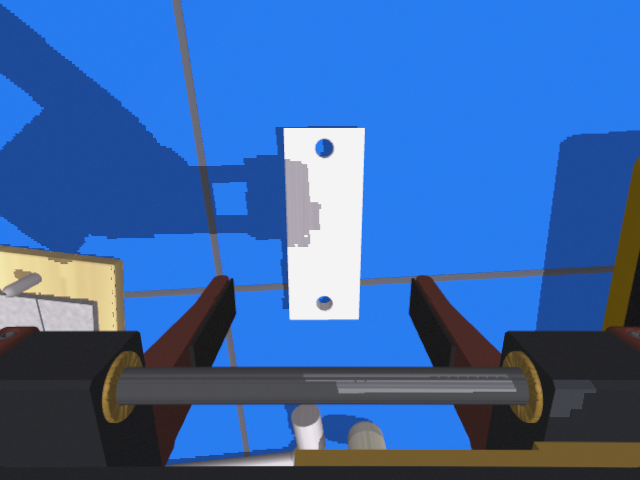

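The wrist view shows the plate holes at (324,148) and (324,303), which matches the prediction to within a pixel. I'll descend and grip.

send_rows(
  plan=[
    {"x": 0,"y": 0,"z": -15,"twist": 0,"fingers": 0},
    {"x": 0,"y": 0,"z": -40,"twist": 0,"fingers": 0},
    {"x": 0,"y": 0,"z": -65,"twist": 0,"fingers": 0},
    {"x": 0,"y": 0,"z": -90,"twist": 0,"fingers": 0},
    {"x": 0,"y": 0,"z": -108,"twist": 0,"fingers": 0},
    {"x": 0,"y": 0,"z": -118,"twist": 0,"fingers": 0},
    {"x": 0,"y": 0,"z": -124,"twist": 0,"fingers": 0},
    {"x": 0,"y": 0,"z": -126,"twist": 0,"fingers": 0},
    {"x": 0,"y": 0,"z": -126,"twist": 0,"fingers": 0.3},
    {"x": 0,"y": 0,"z": -126,"twist": 0,"fingers": 0.5},
    {"x": 0,"y": 0,"z": -126,"twist": 0,"fingers": 0.6},
    {"x": 0,"y": 0,"z": -126,"twist": 0,"fingers": 0.6},
  ],
  force=40,
)

```text
clock: 2.15
tool_pos: [0.4978, 0.3453, 0.0057]
orientation: [0.001, 0.028, 1.0, 0.0]
contact_force: [-0.9, 0.4, 0.9]
finger_gap: 0.733
finger_force: 0.0
```

send_rows(
  plan=[
    {"x": 0,"y": 0,"z": 0,"twist": 0,"fingers": 0.6},
    {"x": 0,"y": 0,"z": 0,"twist": 0,"fingers": 0.6},
    {"x": 0,"y": 0,"z": 4,"twist": 0,"fingers": 0.6},
    {"x": 0,"y": 0,"z": 12,"twist": 0,"fingers": 0.6},
    {"x": 0,"y": 0,"z": 25,"twist": 0,"fingers": 0.6},
    {"x": 0,"y": 0,"z": 42,"twist": 0,"fingers": 0.6},
    {"x": 0,"y": 0,"z": 60,"twist": 0,"fingers": 0.6},
    {"x": 0,"y": 0,"z": 78,"twist": 0,"fingers": 0.6},
    {"x": 0,"y": 0,"z": 90,"twist": 0,"fingers": 0.6},
    {"x": 0,"y": 0,"z": 98,"twist": 0,"fingers": 0.6},
    {"x": 0,"y": 0,"z": 100,"twist": 0,"fingers": 0.6},
    {"x": 0,"y": 0,"z": 100,"twist": 0,"fingers": 0.6},
  ],
)

```text
clock: 3.15
tool_pos: [0.4973, 0.3451, 0.1052]
orientation: [0.0, 0.028, 1.0, 0.0]
contact_force: [0.0, 0.0, -3.1]
finger_gap: 0.678
finger_force: 40.0
```

send_rows(
  plan=[
    {"x": 4,"y": -10,"z": 0,"twist": -0.01,"fingers": 0.6},
    {"x": 13,"y": -35,"z": 0,"twist": -0.02,"fingers": 0.6},
    {"x": 24,"y": -67,"z": 0,"twist": -0.04,"fingers": 0.6},
    {"x": 35,"y": -100,"z": 0,"twist": -0.055,"fingers": 0.6},
    {"x": 46,"y": -132,"z": 0,"twist": -0.07,"fingers": 0.6},
    {"x": 58,"y": -165,"z": 0,"twist": -0.085,"fingers": 0.6},
    {"x": 69,"y": -197,"z": 0,"twist": -0.1,"fingers": 0.6},
    {"x": 79,"y": -226,"z": 0,"twist": -0.115,"fingers": 0.6},
    {"x": 86,"y": -246,"z": 0,"twist": -0.1265,"fingers": 0.6},
    {"x": 89,"y": -255,"z": 0,"twist": -0.1265,"fingers": 0.6},
    {"x": 90,"y": -257,"z": 0,"twist": -0.1265,"fingers": 0.6},
    {"x": 90,"y": -257,"z": 0,"twist": -0.1265,"fingers": 0.6},
  ],
)

```text
clock: 4.15
tool_pos: [0.5867, 0.0874, 0.1039]
orientation: [-0.001, 0.092, 0.996, -0.0]
contact_force: [-0.1, 0.1, -3.7]
finger_gap: 0.675
finger_force: 40.0
```

send_rows(
  plan=[
    {"z": -5},
    {"z": -15},
    {"z": -22},
    {"z": -25},
    {"z": -25},
  ],
)

```text
schema error: expected keys x, y, z, twist, fingers
```

Run:
```python
from h import *
from scipy.spatial.transform import Rotation as Ro
c=snap('wrist','w2'); s=sensors.sense(); o=s['orientation']
m=Ro.from_quat(np.r_[o[1:],o[0]]).as_matrix()
print(s['clock'],s['tool_pos'],s['finger_gap'],np.degrees(np.arctan2(m[1,0],m[0,0])),s['contact_force'])
a=c['image'][:,:,::-1]
cv2.imwrite('pics/w2c.png',cv2.resize(a[90:360,180:460],None,fx=2.2,fy=2.2,interpolation=cv2.INTER_CUBIC))
```

```text
4.2 [0.58656417 0.08821679 0.10403213] 0.6805034478611978 169.48422986908878 [ 0.31597117  0.05389539 -4.60138151]
```

View pics/w2c.png

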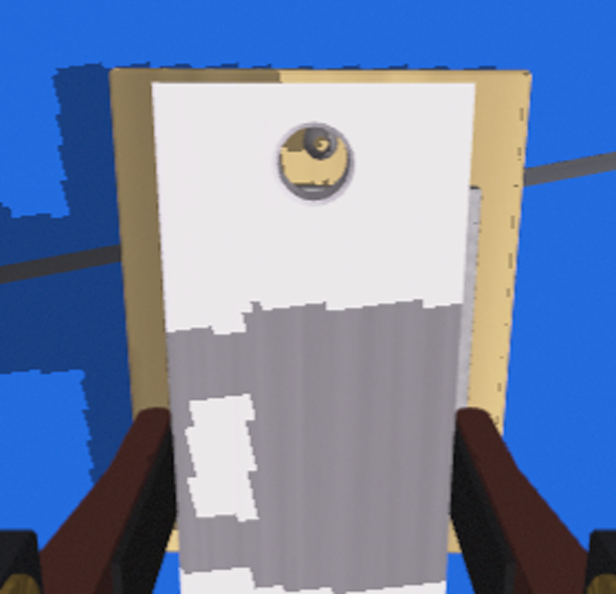

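The hole rim is centred at (316,162) in the crop, and the pin tip shows through it at about (320,145).

Run:
```python
from h import *
c=load('w2')
W=lambda p:(np.array(p)+.5)/2.2-.5+[180,90]
h=px2w(c,W([[316,162]]),.1133);p=px2w(c,W([[320,145]]),.046)
b=px2w(c,W([[110,68],[531,72],[500,548]]),.015)
e=px2w(c,W([[153,83],[475,83],[445,580]]),.1133)
print(h*1000,p*1000,b*1000,e*1000)
t=np.radians(169.5);ax=np.array([np.cos(t),np.sin(t)])
print('hole->centre',h[0,:2]*1000+65*ax,'pin->centre',p[0,:2]*1000+65*ax)
```

```text
[[521.47355385  99.72443168 113.3       ]] [[523.34643569 100.6908349   46.        ]] [[491.35165546  41.932671    15.        ]
 [516.13053524 167.56862904  15.        ]
 [679.53380632 139.00032259  15.        ]] [[501.70459313  72.59151465 113.3       ]
 [512.75104677 131.40891482 113.3       ]
 [618.0486916  111.29882252 113.3       ]]
hole->centre [457.56198486 111.56974084] pin->centre [459.4348667  112.53614406]
```

send_rows(
  plan=[
    {"x": 0.5,"y": 0.2,"z": -4,"twist": 0,"fingers": 0.6},
    {"x": 1,"y": 0.4,"z": -14,"twist": 0,"fingers": 0.6},
    {"x": 1.4,"y": 0.5,"z": -26,"twist": 0,"fingers": 0.6},
    {"x": 1.4,"y": 0.5,"z": -37,"twist": 0,"fingers": 0.6},
    {"x": 1.4,"y": 0.5,"z": -44,"twist": 0,"fingers": 0.6},
    {"x": 1.4,"y": 0.5,"z": -47,"twist": 0,"fingers": 0.6},
    {"x": 1.4,"y": 0.5,"z": -48,"twist": 0,"fingers": 0.6},
    {"x": 1.4,"y": 0.5,"z": -48,"twist": 0,"fingers": 0.6},
    {"x": 1.4,"y": 0.5,"z": -48,"twist": 0,"fingers": 0.6},
  ],
)

```text
clock: 4.95
tool_pos: [0.5889, 0.0885, 0.0569]
orientation: [0.0, 0.092, 0.996, 0.0]
contact_force: [0.8, 0.2, -3.1]
finger_gap: 0.68
finger_force: 40.0
```

Run:
```python
from h import *
c=snap('wrist','w3'); s=sensors.sense()
print(s['clock'],s['tool_pos'],s['contact_force'])
a=c['image'][:,:,::-1]; t=snap('top','t3')['image'][:,:,::-1]
A=cv2.resize(a[90:190,270:370],(400,400),interpolation=cv2.INTER_CUBIC);B=cv2.resize(t[180:260,210:290],(400,400),interpolation=cv2.INTER_CUBIC)
cv2.imwrite('pics/w3c.png',np.hstack([A,B]))
```

```text
5.0 [0.5890627  0.08851407 0.05714192] [-0.22662231 -0.72161033 -3.66871039]
```

View pics/w3c.png

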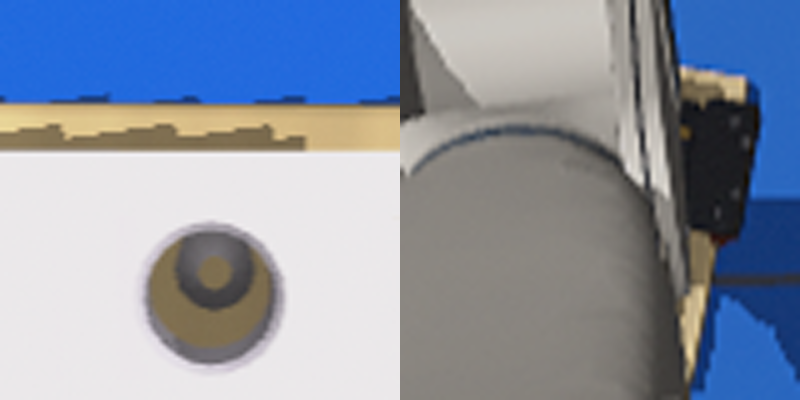

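The left pane shows the pin tip at (213,272) and the hole's upper rim centred at (213,295). The right pane is occluded by the arm.

Run:
```python
from h import *
c=load('w3')
W=lambda p:(np.array(p)+.5)/4-.5+[270,90]
h=px2w(c,W([[213,295]]),.0664);p=px2w(c,W([[213,272]]),.046)
print(h*1000,p*1000,h[0,:2]*1000+65*np.array([.983,-.182]))
for r in (0,.005): print(px2w(c,W([[213,250],[213,310]]),.046 if r else .0664)*1000)
```

```text
[[523.56748004 100.5524435   66.4       ]] [[522.83829701 100.73080561  46.        ]] [587.46248004  88.7224435 ]
[[519.03747475 101.39401552  66.4       ]
 [525.09616769 100.26844669  66.4       ]]
[[520.33875233 101.19516332  46.        ]
 [527.20914365  99.9187992   46.        ]]
```

send_rows(
  plan=[
    {"x": -0.5,"y": 0.1,"z": -1,"twist": 0,"fingers": 0.6},
    {"x": -0.5,"y": 0.1,"z": -3,"twist": 0,"fingers": 0.6},
    {"x": -0.5,"y": 0.1,"z": -5.5,"twist": 0,"fingers": 0.6},
    {"x": -0.5,"y": 0.1,"z": -8,"twist": 0,"fingers": 0.6},
    {"x": -0.5,"y": 0.1,"z": -10.5,"twist": 0,"fingers": 0.6},
    {"x": -0.5,"y": 0.1,"z": -13,"twist": 0,"fingers": 0.6},
    {"x": -0.5,"y": 0.1,"z": -15.5,"twist": 0,"fingers": 0.6},
    {"x": -0.5,"y": 0.1,"z": -18,"twist": 0,"fingers": 0.6},
    {"x": -0.5,"y": 0.1,"z": -20,"twist": 0,"fingers": 0.6},
    {"x": -0.5,"y": 0.1,"z": -20,"twist": 0,"fingers": 0.6},
  ],
)

```text
clock: 5.88
tool_pos: [0.5878, 0.0885, 0.0361]
orientation: [-0.0, 0.092, 0.996, -0.0]
contact_force: [-0.1, -0.6, -4.5]
finger_gap: 0.68
finger_force: 40.0
```

```bash
python3 -c "
from h import *
s=sensors.sense();print(s['clock'],s['tool_pos'],s['contact_force'],s['wrist_torque'])"
```

```text
5.8833 [0.58778111 0.08853942 0.03611935] [-0.12786556 -0.56884767 -4.48946169] [-0.00645196  0.0529     -0.01232425]
```

send_rows(
  plan=[
    {"x": 0,"y": 0,"z": -2,"twist": 0,"fingers": 0.6},
    {"x": 0,"y": 0,"z": -4,"twist": 0,"fingers": 0.6},
    {"x": 0,"y": 0,"z": -5.5,"twist": 0,"fingers": 0.6},
    {"x": 0,"y": 0,"z": -6.5,"twist": 0,"fingers": 0.6},
    {"x": 0,"y": 0,"z": -7,"twist": 0,"fingers": 0.6},
    {"x": 0,"y": 0,"z": -7.5,"twist": 0,"fingers": 0.6},
    {"x": 0,"y": 0,"z": -7.5,"twist": 0,"fingers": 0.6},
  ],
)

```text
clock: 6.47
tool_pos: [0.5881, 0.0886, 0.0291]
orientation: [-0.0, 0.092, 0.996, -0.0]
contact_force: [0.1, -0.3, -3.2]
finger_gap: 0.676
finger_force: 40.0
```

send_rows(
  plan=[
    {"x": 0,"y": 0,"z": -0.4,"twist": 0,"fingers": 0.6},
    {"x": 0,"y": 0,"z": -0.8,"twist": 0,"fingers": 0.6},
    {"x": 0,"y": 0,"z": -0.8,"twist": 0,"fingers": 0.6},
  ],
)

```text
clock: 6.72
tool_pos: [0.5881, 0.0886, 0.0285]
orientation: [0.0, 0.092, 0.996, 0.0]
contact_force: [-0.2, -0.2, -2.8]
finger_gap: 0.678
finger_force: 40.0
```

send_rows(
  plan=[
    {"x": 0,"y": 0,"z": -0.4,"twist": 0,"fingers": 0.6},
    {"x": 0,"y": 0,"z": -0.8,"twist": 0,"fingers": 0.6},
    {"x": 0,"y": 0,"z": -0.8,"twist": 0,"fingers": 0.6},
  ],
)

```text
clock: 6.97
tool_pos: [0.5882, 0.0886, 0.0284]
orientation: [0.0, 0.092, 0.996, 0.0]
contact_force: [-3.8, 0.1, 6.3]
finger_gap: 0.68
finger_force: 40.0
```

Contact made. Releasing and rising.

send_rows(
  plan=[
    {"x": 0,"y": 0,"z": 0.4,"twist": 0,"fingers": 0.28},
    {"x": 0,"y": 0,"z": 0.4,"twist": 0,"fingers": 0.2},
    {"x": 0,"y": 0,"z": 0.4,"twist": 0,"fingers": 0.1},
    {"x": 0,"y": 0,"z": 0.4,"twist": 0,"fingers": 0.1},
    {"x": 0,"y": 0,"z": 0.4,"twist": 0,"fingers": 0.1},
    {"x": 0,"y": 0,"z": 5,"twist": 0,"fingers": 0.1},
    {"x": 0,"y": 0,"z": 15,"twist": 0,"fingers": 0.1},
    {"x": 0,"y": 0,"z": 35,"twist": 0,"fingers": 0.1},
    {"x": 0,"y": 0,"z": 65,"twist": 0,"fingers": 0},
    {"x": 0,"y": 0,"z": 95,"twist": 0,"fingers": 0},
    {"x": 0,"y": 0,"z": 120,"twist": 0,"fingers": 0},
    {"x": 0,"y": 0,"z": 125,"twist": 0,"fingers": 0},
  ],
)

```text
clock: 7.97
tool_pos: [0.5908, 0.0889, 0.158]
orientation: [0.004, 0.092, 0.996, 0.001]
contact_force: [0.3, 0.1, 0.1]
finger_gap: 1.001
finger_force: 0.0
```

Run:
```python
from h import *
c=snap('wrist','w4'); s=sensors.sense()
print(s['clock'],s['tool_pos'],s['contact_force'],s['finger_gap'])
ic=np.array([587.5,88.4]);t=np.radians(169.5);R=np.array([[np.cos(t),-np.sin(t)],[np.sin(t),np.cos(t)]])
P=(R@np.array([[80,30],[-80,30],[-80,-30],[80,-30]]).T).T+ic
print(w2px(c,np.c_[P/1000,np.full(4,.038)]).round(1).tolist())
```

```text
8.0167 [0.59035846 0.08889894 0.15687664] [ 1.09879695  1.13238819 -0.16574532] 1.000275682308912
[[280.8, 123.2], [287.2, 312.7], [355.0, 312.6], [360.6, 123.1]]
```

View pics/w4.png

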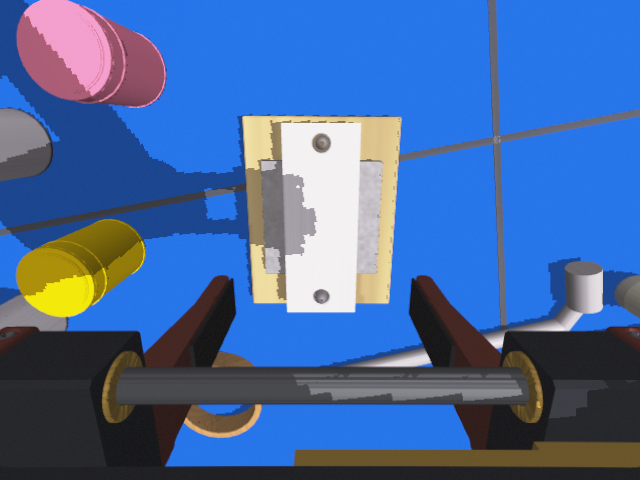

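The plate sits flat on both pins, visible in the holes at (322,143) and (321,297), and its edges match the prediction. Next I'll check clearances around the tins.

Run:
```python
from h import *
c=load('top');r=lambda a:np.round(a[:,:2]*1000).tolist()
print('turq,',r(px2w(c,[[490,274]],.08)),'mug',r(px2w(c,[[459,321]],.09)))
print('spray base',r(px2w(c,[[431,188]],.0)),'head',r(px2w(c,[[453,172]],.21)))
print('pad',r(px2w(c,[[403,223]],.02)))
print('box base front',r(px2w(c,[[470,238],[470,243],[580,243]],0.)), r(px2w(c,[[470,245],[580,243]],.2)))
# scene triangulation of box corner near tin3 and tins
s=load('scene')
print('tins in scene',w2px(s,[[.639,-.209,.08],[.4776,-.155,.08],[.487,-.408,.08]]).round().tolist())
print('box left front top scene for h',[ (h,w2px(s,px2w(c,[[472,243],[484,168]],h)).round().tolist()) for h in (.1,.15,.2,.25)])
```

```text
turq, [[430.0, -528.0]] mug [[313.0, -440.0]]
spray base [[677.0, -407.0]] head [[662.0, -414.0]]
pad [[576.0, -322.0]]
box base front [[536.0, -505.0], [523.0, -505.0], [519.0, -801.0]] [[487.0, -447.0], [488.0, -706.0]]
tins in scene [[279.0, 264.0], [287.0, 220.0], [186.0, 237.0]]
box left front top scene for h [(0.1, [[153.0, 241.0], [129.0, 304.0]]), (0.15, [[155.0, 221.0], [132.0, 279.0]]), (0.2, [[156.0, 200.0], [134.0, 254.0]]), (0.25, [[158.0, 178.0], [136.0, 227.0]])]
```

send_rows(
  plan=[
    {"x": -5,"y": -12,"z": 0,"twist": 0,"fingers": 0},
    {"x": -17,"y": -38,"z": 0,"twist": 0,"fingers": 0},
    {"x": -32,"y": -70,"z": 0,"twist": 0,"fingers": 0},
    {"x": -48,"y": -105,"z": 0,"twist": 0,"fingers": 0},
    {"x": -64,"y": -140,"z": 0,"twist": 0,"fingers": 0},
    {"x": -80,"y": -174,"z": 0,"twist": 0,"fingers": 0},
    {"x": -94,"y": -205,"z": 0,"twist": 0,"fingers": 0},
    {"x": -104,"y": -228,"z": 0,"twist": 0,"fingers": 0},
    {"x": -109,"y": -240,"z": 0,"twist": 0,"fingers": 0},
    {"x": -111,"y": -244,"z": 0,"twist": 0,"fingers": 0},
    {"x": -111,"y": -244,"z": 0,"twist": 0,"fingers": 0},
    {"x": -111,"y": -244,"z": 0,"twist": 0,"fingers": 0},
  ],
)

```text
clock: 9.02
tool_pos: [0.4764, -0.1551, 0.1517]
orientation: [-0.001, 0.092, 0.996, 0.0]
contact_force: [0.7, 0.3, -0.3]
finger_gap: 1.001
finger_force: 0.0
```

```bash
cat >> h.py <<'E'
def weigh(n=8):
    F=[];T=[]
    for _ in range(n):
        optics.camera('wrist'); s=sensors.sense(); F.append(s['contact_force']); T.append(s['tau'])
    print(round(s['clock'],2),s['tool_pos'].round(4),'gap',round(s['finger_gap'],3),'F',np.mean(F,0).round(2),'sd',np.std(F,0).round(2)); return s
E
python3 -c "
from h import *
c=snap('wrist','w5');weigh(4)
print(w2px(c,[[.4776,-.1552,.08]]),K(c)[0,0])
cv2.imwrite('pics/w5c.png',c['image'][:,:,::-1][60:360,160:480])"
```

```text
9.27 [ 0.4774 -0.1546  0.1525] gap 0.999 F [-0.36 -0.44 -0.14] sd [0.37 0.63 0.2 ]
[[322.961653   251.35054342]] 356.26606580274114
```

View pics/w5c.png

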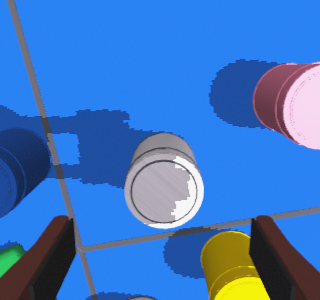

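The lid is at (324,250) in the full image against a prediction of (323,251), so the tin is centred. Descend, grip, lift.

send_rows(
  plan=[
    {"x": 0,"y": 0,"z": -10,"twist": 0,"fingers": 0},
    {"x": 0,"y": 0,"z": -35,"twist": 0,"fingers": 0},
    {"x": 0,"y": 0,"z": -65,"twist": 0,"fingers": 0},
    {"x": 0,"y": 0,"z": -92,"twist": 0,"fingers": 0},
    {"x": 0,"y": 0,"z": -110,"twist": 0,"fingers": 0},
    {"x": 0,"y": 0,"z": -116,"twist": 0,"fingers": 0},
    {"x": 0,"y": 0,"z": -117,"twist": 0,"fingers": 0.2},
    {"x": 0,"y": 0,"z": -117,"twist": 0,"fingers": 0.35},
    {"x": 0,"y": 0,"z": -117,"twist": 0,"fingers": 0.5},
    {"x": 0,"y": 0,"z": -117,"twist": 0,"fingers": 0.6},
    {"x": 0,"y": 0,"z": -117,"twist": 0,"fingers": 0.6},
    {"x": 0,"y": 0,"z": -117,"twist": 0,"fingers": 0.6},
  ],
  force=40,
)

```text
clock: 10.27
tool_pos: [0.4778, -0.1555, 0.0366]
orientation: [0.001, 0.092, 0.996, -0.0]
contact_force: [-0.8, 1.9, 6.5]
finger_gap: 0.635
finger_force: 40.0
```

send_rows(
  plan=[
    {"x": 0,"y": 0,"z": 0,"twist": 0,"fingers": 0.6},
    {"x": 0,"y": 0,"z": 0,"twist": 0,"fingers": 0.6},
    {"x": 0,"y": 0,"z": 2,"twist": 0,"fingers": 0.6},
    {"x": 0,"y": 0,"z": 6,"twist": 0,"fingers": 0.6},
    {"x": 0,"y": 0,"z": 12,"twist": 0,"fingers": 0.6},
    {"x": 0,"y": 0,"z": 20,"twist": 0,"fingers": 0.6},
    {"x": 0,"y": 0,"z": 27,"twist": 0,"fingers": 0.6},
    {"x": 0,"y": 0,"z": 30,"twist": 0,"fingers": 0.6},
    {"x": 0,"y": 0,"z": 30,"twist": 0,"fingers": 0.6},
    {"x": 0,"y": 0,"z": 30,"twist": 0,"fingers": 0.6},
    {"x": 0,"y": 0,"z": 30,"twist": 0,"fingers": 0.6},
  ],
)

```text
clock: 11.18
tool_pos: [0.477, -0.1554, 0.0655]
orientation: [-0.0, 0.092, 0.996, 0.0]
contact_force: [0.0, -0.5, -4.6]
finger_gap: 0.632
finger_force: 40.0
```

```bash
python3 -c "
from h import *
weigh(10)"
```

```text
11.68 [ 0.4771 -0.1554  0.0655] gap 0.631 F [ 0.05 -0.02 -4.  ] sd [0.31 0.51 0.5 ]
```

send_rows(
  plan=[
    {"x": 0,"y": 0,"z": -4,"twist": 0,"fingers": 0.6},
    {"x": 0,"y": 0,"z": -11,"twist": 0,"fingers": 0.6},
    {"x": 0,"y": 0,"z": -18,"twist": 0,"fingers": 0.6},
    {"x": 0,"y": 0,"z": -24,"twist": 0,"fingers": 0.6},
    {"x": 0,"y": 0,"z": -27,"twist": 0,"fingers": 0.6},
    {"x": 0,"y": 0,"z": -28,"twist": 0,"fingers": 0.6},
    {"x": 0,"y": 0,"z": -29,"twist": 0,"fingers": 0.6},
    {"x": 0,"y": 0,"z": -29.5,"twist": 0,"fingers": 0.6},
    {"x": 0,"y": 0,"z": -29.5,"twist": 0,"fingers": 0.6},
  ],
)

```text
clock: 12.43
tool_pos: [0.4764, -0.1552, 0.0367]
orientation: [-0.001, 0.092, 0.996, 0.0]
contact_force: [-5.3, 2.2, 7.9]
finger_gap: 0.626
finger_force: 40.0
```

send_rows(
  plan=[
    {"x": 0,"y": 0,"z": 0.3,"twist": 0,"fingers": 0.33},
    {"x": 0,"y": 0,"z": 0.3,"twist": 0,"fingers": 0.25},
    {"x": 0,"y": 0,"z": 0.3,"twist": 0,"fingers": 0.1},
    {"x": 0,"y": 0,"z": 0.3,"twist": 0,"fingers": 0},
    {"x": 0,"y": 0,"z": 0.3,"twist": 0,"fingers": 0},
    {"x": 0,"y": 0,"z": 8,"twist": 0,"fingers": 0},
    {"x": 0,"y": 0,"z": 25,"twist": 0,"fingers": 0},
    {"x": 0,"y": 0,"z": 50,"twist": 0,"fingers": 0},
    {"x": 0,"y": 0,"z": 80,"twist": 0,"fingers": 0},
    {"x": 0,"y": 0,"z": 105,"twist": 0,"fingers": 0},
    {"x": 10,"y": -3,"z": 115,"twist": 0,"fingers": 0},
    {"x": 30,"y": -10,"z": 118,"twist": 0,"fingers": 0},
  ],
)

```text
clock: 13.43
tool_pos: [0.5069, -0.1653, 0.1571]
orientation: [0.001, 0.091, 0.996, -0.0]
contact_force: [1.4, -0.1, 0.2]
finger_gap: 1.0
finger_force: 0.0
```

send_rows(
  plan=[
    {"x": 25,"y": -8,"z": 0,"twist": 0,"fingers": 0},
    {"x": 55,"y": -18,"z": 0,"twist": 0,"fingers": 0},
    {"x": 85,"y": -28,"z": 0,"twist": 0,"fingers": 0},
    {"x": 110,"y": -37,"z": 0,"twist": 0,"fingers": 0},
    {"x": 125,"y": -42,"z": 0,"twist": 0,"fingers": 0},
    {"x": 132,"y": -44,"z": 0,"twist": 0,"fingers": 0},
    {"x": 132,"y": -44,"z": 0,"twist": 0,"fingers": 0},
    {"x": 132,"y": -44,"z": 0,"twist": 0,"fingers": 0},
  ],
)

```text
clock: 14.1
tool_pos: [0.6382, -0.2091, 0.1539]
orientation: [-0.001, 0.091, 0.996, 0.0]
contact_force: [-0.9, -0.6, 0.0]
finger_gap: 0.999
finger_force: 0.0
```

```bash
python3 -c "
from h import *
c=snap('wrist','w6');t=snap('top','t6');weigh(4)
u=w2px(c,[[.639,-.209,.08],[.4776,-.1552,.08]]);v=w2px(t,[[.4776,-.1552,.08]]);print(u,v)
x,y=u[0].astype(int);A=c['image'][:,:,::-1][y-100:y+100,x-130:x+130]
x,y=v[0].astype(int);B=t['image'][:,:,::-1][y-25:y+25,x-32:x+33]
cv2.imwrite('pics/w6c.png',np.hstack([cv2.resize(A,(390,300)),cv2.resize(B,(390,300))]))"
```

```text
14.4 [ 0.6385 -0.2092  0.1543] gap 1.002 F [ 0.56 -0.12 -0.18] sd [0.48 0.32 0.57]
[[323.05145173 249.75594208]
 [364.9978615  -35.26796614]] [[342.8832104  257.36807913]]
```

View pics/w6c.png

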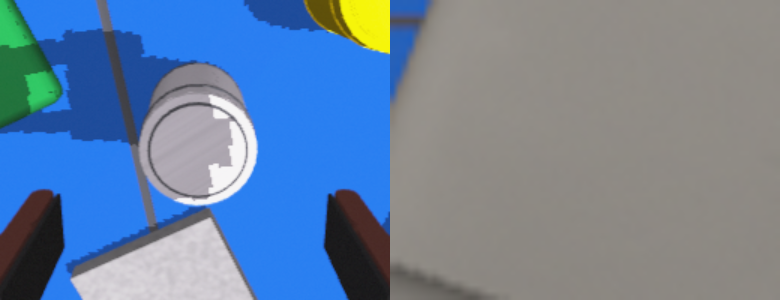

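The tin is centred at (198,150) against a target of (195,150). The first tin is hidden by the arm in the top view.

send_rows(
  plan=[
    {"x": 0,"y": 0,"z": -10,"twist": 0,"fingers": 0},
    {"x": 0,"y": 0,"z": -35,"twist": 0,"fingers": 0},
    {"x": 0,"y": 0,"z": -65,"twist": 0,"fingers": 0},
    {"x": 0,"y": 0,"z": -92,"twist": 0,"fingers": 0},
    {"x": 0,"y": 0,"z": -110,"twist": 0,"fingers": 0},
    {"x": 0,"y": 0,"z": -117,"twist": 0,"fingers": 0},
    {"x": 0,"y": 0,"z": -118,"twist": 0,"fingers": 0.2},
    {"x": 0,"y": 0,"z": -118,"twist": 0,"fingers": 0.35},
    {"x": 0,"y": 0,"z": -118,"twist": 0,"fingers": 0.5},
    {"x": 0,"y": 0,"z": -118,"twist": 0,"fingers": 0.6},
    {"x": 0,"y": 0,"z": -118,"twist": 0,"fingers": 0.6},
    {"x": 0,"y": 0,"z": -118,"twist": 0,"fingers": 0.6},
  ],
)

```text
clock: 15.4
tool_pos: [0.6399, -0.2091, 0.0375]
orientation: [0.001, 0.092, 0.996, 0.0]
contact_force: [0.6, 4.4, 5.7]
finger_gap: 0.619
finger_force: 40.0
```

send_rows(
  plan=[
    {"x": 0,"y": 0,"z": 0,"twist": 0,"fingers": 0.6},
    {"x": 0,"y": 0,"z": 0,"twist": 0,"fingers": 0.6},
    {"x": 0,"y": 0,"z": 2,"twist": 0,"fingers": 0.6},
    {"x": 0,"y": 0,"z": 6,"twist": 0,"fingers": 0.6},
    {"x": 0,"y": 0,"z": 12,"twist": 0,"fingers": 0.6},
    {"x": 0,"y": 0,"z": 20,"twist": 0,"fingers": 0.6},
    {"x": 0,"y": 0,"z": 27,"twist": 0,"fingers": 0.6},
    {"x": 0,"y": 0,"z": 30,"twist": 0,"fingers": 0.6},
    {"x": 0,"y": 0,"z": 30,"twist": 0,"fingers": 0.6},
    {"x": 0,"y": 0,"z": 30,"twist": 0,"fingers": 0.6},
    {"x": 0,"y": 0,"z": 30,"twist": 0,"fingers": 0.6},
  ],
)

```text
clock: 16.32
tool_pos: [0.6388, -0.2094, 0.0659]
orientation: [-0.0, 0.092, 0.996, 0.0]
contact_force: [-0.5, 0.3, -6.5]
finger_gap: 0.624
finger_force: 40.0
```

```bash
python3 -c "
from h import *
weigh(10)"
```

```text
16.82 [ 0.6391 -0.2094  0.066 ] gap 0.625 F [ 0.22  0.07 -6.32] sd [0.7  0.45 0.63]
```

This tin weighs about 0.64 kg. I still have to weigh the third, so I'll set this one back.

send_rows(
  plan=[
    {"x": 0,"y": 0,"z": -4,"twist": 0,"fingers": 0.6},
    {"x": 0,"y": 0,"z": -11,"twist": 0,"fingers": 0.6},
    {"x": 0,"y": 0,"z": -18,"twist": 0,"fingers": 0.6},
    {"x": 0,"y": 0,"z": -24,"twist": 0,"fingers": 0.6},
    {"x": 0,"y": 0,"z": -27,"twist": 0,"fingers": 0.6},
    {"x": 0,"y": 0,"z": -28,"twist": 0,"fingers": 0.6},
    {"x": 0,"y": 0,"z": -28.7,"twist": 0,"fingers": 0.6},
    {"x": 0,"y": 0,"z": -29.2,"twist": 0,"fingers": 0.6},
    {"x": 0,"y": 0,"z": -29.2,"twist": 0,"fingers": 0.6},
  ],
)

```text
clock: 17.57
tool_pos: [0.6384, -0.2091, 0.0376]
orientation: [-0.001, 0.092, 0.996, 0.0]
contact_force: [-5.8, 2.4, 3.3]
finger_gap: 0.627
finger_force: 40.0
```

send_rows(
  plan=[
    {"x": 0,"y": 0,"z": 0,"twist": 0,"fingers": 0.33},
    {"x": 0,"y": 0,"z": 0,"twist": 0,"fingers": 0.25},
    {"x": 0,"y": 0,"z": 0,"twist": 0,"fingers": 0.1},
    {"x": 0,"y": 0,"z": 0,"twist": 0,"fingers": 0},
    {"x": 0,"y": 0,"z": 0,"twist": 0,"fingers": 0},
    {"x": 0,"y": 0,"z": 8,"twist": 0,"fingers": 0},
    {"x": 0,"y": 0,"z": 25,"twist": 0,"fingers": 0},
    {"x": 0,"y": 0,"z": 50,"twist": 0,"fingers": 0},
    {"x": 0,"y": 0,"z": 80,"twist": 0,"fingers": 0},
    {"x": 0,"y": 0,"z": 105,"twist": 0,"fingers": 0},
    {"x": -8,"y": -10,"z": 115,"twist": 0,"fingers": 0},
    {"x": -22,"y": -29,"z": 118,"twist": -0.05,"fingers": 0},
  ],
)

```text
clock: 18.57
tool_pos: [0.6191, -0.2382, 0.158]
orientation: [0.003, 0.115, 0.993, -0.001]
contact_force: [0.1, -0.4, -0.1]
finger_gap: 0.999
finger_force: 0.0
```

send_rows(
  plan=[
    {"x": -18,"y": -24,"z": 0,"twist": -0.05,"fingers": 0},
    {"x": -38,"y": -50,"z": 0,"twist": -0.13,"fingers": 0},
    {"x": -58,"y": -76,"z": 0,"twist": -0.21,"fingers": 0},
    {"x": -78,"y": -102,"z": 0,"twist": -0.29,"fingers": 0},
    {"x": -97,"y": -127,"z": 0,"twist": -0.37,"fingers": 0},
    {"x": -113,"y": -148,"z": 0,"twist": -0.45,"fingers": 0},
    {"x": -124,"y": -162,"z": 0,"twist": -0.52,"fingers": 0},
    {"x": -129,"y": -169,"z": 0,"twist": -0.55,"fingers": 0},
    {"x": -130,"y": -170,"z": 0,"twist": -0.55,"fingers": 0},
    {"x": -130,"y": -170,"z": 0,"twist": -0.55,"fingers": 0},
    {"x": -130,"y": -170,"z": 0,"twist": -0.55,"fingers": 0},
  ],
)

```text
clock: 19.48
tool_pos: [0.4874, -0.4077, 0.1547]
orientation: [-0.0, 0.381, 0.925, 0.0]
contact_force: [0.3, -0.4, 0.3]
finger_gap: 0.999
finger_force: 0.0
```

```bash
python3 -c "
from h import *
c=snap('wrist','w7');t=snap('top','t7');weigh(4)
u=w2px(c,[[.487,-.4084,.08]]);v=w2px(t,[[.56,-.18,.08]]);print(u,w2px(t,[[.639,-.209,.08],[.4776,-.1552,.08]]),v)
A=c['image'][:,:,::-1][60:360,120:520]
x,y=v[0].astype(int);B=t['image'][:,:,::-1][y-50:y+50,x-65:x+65]
cv2.imwrite('pics/w7c.png',np.hstack([A,cv2.resize(B,(390,300))]))"
```

```text
19.78 [ 0.4876 -0.4078  0.1549] gap 1.004 F [-0.29 -0.12 -0.07] sd [0.15 0.59 0.27]
[[321.74213159 248.04287524]] [[362.11411244 195.36765298]
 [342.8832104  257.36807913]] [[351.74826012 225.45286318]]
```

View pics/w7c.png

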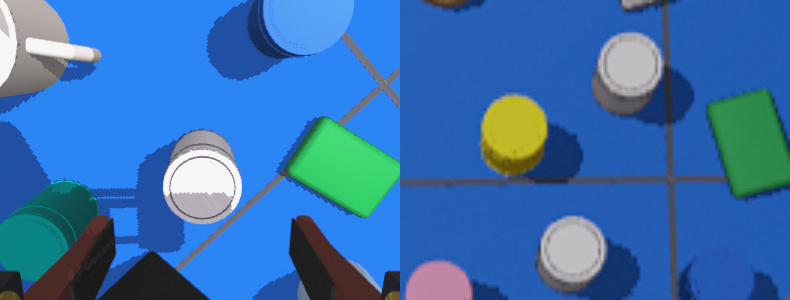

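The third lid is centred at (322,247), and tins 1 and 2 stand upright in place. A dark box corner shows at about (272,312), so I'll check its clearance.

```bash
python3 -c "
from h import *
c=load('w7');s=load('scene')
for h in (0,.1,.15,.2):
  p=px2w(c,[[272,312]],h);print(h,p.round(3),w2px(s,p).round(), w2px(load('top'),p).round())"
```

```text
0 [[ 0.519 -0.51   0.   ]] [[150. 277.]] [[472. 244.]]
0.1 [[ 0.491 -0.46   0.1  ]] [[163. 235.]] [[464. 249.]]
0.15 [[ 0.477 -0.435  0.15 ]] [[169. 213.]] [[459. 252.]]
0.2 [[ 0.463 -0.41   0.2  ]] [[176. 191.]] [[455. 255.]]
```

The box corner is at (519,-510), about 58 mm clear of the gripper body.

send_rows(
  plan=[
    {"x": 0,"y": 0,"z": -10,"twist": 0,"fingers": 0},
    {"x": 0,"y": 0,"z": -35,"twist": 0,"fingers": 0},
    {"x": 0,"y": 0,"z": -65,"twist": 0,"fingers": 0},
    {"x": 0,"y": 0,"z": -92,"twist": 0,"fingers": 0},
    {"x": 0,"y": 0,"z": -110,"twist": 0,"fingers": 0},
    {"x": 0,"y": 0,"z": -117,"twist": 0,"fingers": 0},
    {"x": 0,"y": 0,"z": -118,"twist": 0,"fingers": 0.2},
    {"x": 0,"y": 0,"z": -118,"twist": 0,"fingers": 0.35},
    {"x": 0,"y": 0,"z": -118,"twist": 0,"fingers": 0.5},
    {"x": 0,"y": 0,"z": -118,"twist": 0,"fingers": 0.6},
    {"x": 0,"y": 0,"z": -118,"twist": 0,"fingers": 0.6},
    {"x": 0,"y": 0,"z": -118,"twist": 0,"fingers": 0.6},
  ],
)

```text
clock: 20.78
tool_pos: [0.4879, -0.4089, 0.0382]
orientation: [0.001, 0.382, 0.924, -0.0]
contact_force: [-0.6, 0.9, 4.6]
finger_gap: 0.649
finger_force: 40.0
```

send_rows(
  plan=[
    {"x": 0,"y": 0,"z": 0,"twist": 0,"fingers": 0.6},
    {"x": 0,"y": 0,"z": 0,"twist": 0,"fingers": 0.6},
    {"x": 0,"y": 0,"z": 2,"twist": 0,"fingers": 0.6},
    {"x": 0,"y": 0,"z": 6,"twist": 0,"fingers": 0.6},
    {"x": 0,"y": 0,"z": 12,"twist": 0,"fingers": 0.6},
    {"x": 0,"y": 0,"z": 20,"twist": 0,"fingers": 0.6},
    {"x": 0,"y": 0,"z": 27,"twist": 0,"fingers": 0.6},
    {"x": 0,"y": 0,"z": 30,"twist": 0,"fingers": 0.6},
    {"x": 0,"y": 0,"z": 30,"twist": 0,"fingers": 0.6},
    {"x": 0,"y": 0,"z": 30,"twist": 0,"fingers": 0.6},
    {"x": 0,"y": 0,"z": 30,"twist": 0,"fingers": 0.6},
  ],
)

```text
clock: 21.7
tool_pos: [0.4869, -0.4083, 0.0667]
orientation: [-0.0, 0.382, 0.924, 0.0]
contact_force: [0.3, 0.2, -2.7]
finger_gap: 0.641
finger_force: 40.0
```

```bash
python3 -c "
from h import *
weigh(10)"
```

```text
22.2 [ 0.4871 -0.4084  0.0668] gap 0.641 F [-0.04 -0.18 -2.12] sd [0.53 0.51 0.43]
```

The third is about 0.22 kg, so the tin at (639,-209) is the heaviest. Setting this one back.

send_rows(
  plan=[
    {"x": 0,"y": 0,"z": -4,"twist": 0,"fingers": 0.6},
    {"x": 0,"y": 0,"z": -11,"twist": 0,"fingers": 0.6},
    {"x": 0,"y": 0,"z": -18,"twist": 0,"fingers": 0.6},
    {"x": 0,"y": 0,"z": -24,"twist": 0,"fingers": 0.6},
    {"x": 0,"y": 0,"z": -27,"twist": 0,"fingers": 0.6},
    {"x": 0,"y": 0,"z": -28,"twist": 0,"fingers": 0.6},
    {"x": 0,"y": 0,"z": -28.7,"twist": 0,"fingers": 0.6},
    {"x": 0,"y": 0,"z": -29.3,"twist": 0,"fingers": 0.6},
    {"x": 0,"y": 0,"z": -29.3,"twist": 0,"fingers": 0.6},
  ],
)

```text
clock: 22.95
tool_pos: [0.4865, -0.4079, 0.0383]
orientation: [-0.001, 0.382, 0.924, 0.0]
contact_force: [-3.8, 2.9, 8.4]
finger_gap: 0.644
finger_force: 40.0
```

send_rows(
  plan=[
    {"x": 0,"y": 0,"z": 0,"twist": 0,"fingers": 0.33},
    {"x": 0,"y": 0,"z": 0,"twist": 0,"fingers": 0.25},
    {"x": 0,"y": 0,"z": 0,"twist": 0,"fingers": 0.1},
    {"x": 0,"y": 0,"z": 0,"twist": 0,"fingers": 0},
    {"x": 0,"y": 0,"z": 0,"twist": 0,"fingers": 0},
    {"x": 0,"y": 0,"z": 8,"twist": 0,"fingers": 0},
    {"x": 0,"y": 0,"z": 25,"twist": 0,"fingers": 0},
    {"x": 0,"y": 0,"z": 50,"twist": 0,"fingers": 0},
    {"x": 0,"y": 0,"z": 80,"twist": 0,"fingers": 0},
    {"x": 0,"y": 0,"z": 105,"twist": 0,"fingers": 0},
    {"x": 8,"y": 10,"z": 115,"twist": 0,"fingers": 0},
    {"x": 22,"y": 29,"z": 118,"twist": 0.05,"fingers": 0},
  ],
)

```text
clock: 23.95
tool_pos: [0.51, -0.3811, 0.1587]
orientation: [0.002, 0.36, 0.933, -0.001]
contact_force: [1.0, -1.2, -0.9]
finger_gap: 1.001
finger_force: 0.0
```

send_rows(
  plan=[
    {"x": 18,"y": 24,"z": 0,"twist": 0.05,"fingers": 0},
    {"x": 38,"y": 50,"z": 0,"twist": 0.13,"fingers": 0},
    {"x": 58,"y": 76,"z": 0,"twist": 0.21,"fingers": 0},
    {"x": 78,"y": 102,"z": 0,"twist": 0.29,"fingers": 0},
    {"x": 97,"y": 127,"z": 0,"twist": 0.37,"fingers": 0},
    {"x": 113,"y": 148,"z": 0,"twist": 0.45,"fingers": 0},
    {"x": 124,"y": 162,"z": 0,"twist": 0.52,"fingers": 0},
    {"x": 129,"y": 169,"z": 0,"twist": 0.55,"fingers": 0},
    {"x": 130,"y": 170,"z": 0,"twist": 0.55,"fingers": 0},
    {"x": 130,"y": 170,"z": 0,"twist": 0.55,"fingers": 0},
    {"x": 130,"y": 170,"z": 0,"twist": 0.55,"fingers": 0},
  ],
)

```text
clock: 24.87
tool_pos: [0.6384, -0.21, 0.1553]
orientation: [-0.0, 0.093, 0.996, -0.0]
contact_force: [0.0, 0.1, -0.5]
finger_gap: 1.001
finger_force: 0.0
```

Run:
```python
from h import *
c=snap('wrist','w8');s=weigh(1)
u=w2px(c,[[.639,-.209,.08]]);print(u)
# compare tin image with first approach w6 by template match
a=load('w6')['image'];T=a[190:310,260:390];m=cv2.matchTemplate(c['image'],T,cv2.TM_CCOEFF_NORMED);print(cv2.minMaxLoc(m))
# tin 3 upright check: top view vs initial
t=snap('top','t8')['image'];o=load('top')['image']
for n,X in dict(t1=[.639,-.209,.08],t2=[.4776,-.1552,.08],t3=[.487,-.4084,.08]).items():
    x,y=w2px(load('top'),[X])[0].astype(int)
    m=cv2.matchTemplate(t[y-40:y+40,x-40:x+40],o[y-18:y+18,x-18:x+18],cv2.TM_CCOEFF_NORMED);print(n,cv2.minMaxLoc(m)[1::2])
```

```text
24.97 [ 0.6384 -0.2104  0.1555] gap 0.999 F [ 0.12  0.17 -0.09] sd [0. 0. 0.]
[[324.2668721  248.54468228]]
(-0.43295201659202576, 0.9487670660018921, (487, 74), (259, 187))
t1 (0.2701262831687927, (7, 4))
t2 (0.32249996066093445, (44, 20))
t3 (0.8722006678581238, (22, 23))
```

Everything is in place. I'll grip the heaviest again and lift.

send_rows(
  plan=[
    {"x": 0.5,"y": 1,"z": -10,"twist": 0,"fingers": 0},
    {"x": 0.5,"y": 1,"z": -35,"twist": 0,"fingers": 0},
    {"x": 0.5,"y": 1,"z": -65,"twist": 0,"fingers": 0},
    {"x": 0.5,"y": 1,"z": -92,"twist": 0,"fingers": 0},
    {"x": 0.5,"y": 1,"z": -110,"twist": 0,"fingers": 0},
    {"x": 0.5,"y": 1,"z": -117,"twist": 0,"fingers": 0},
    {"x": 0.5,"y": 1,"z": -118,"twist": 0,"fingers": 0.2},
    {"x": 0.5,"y": 1,"z": -118,"twist": 0,"fingers": 0.35},
    {"x": 0.5,"y": 1,"z": -118,"twist": 0,"fingers": 0.5},
    {"x": 0.5,"y": 1,"z": -118,"twist": 0,"fingers": 0.6},
    {"x": 0.5,"y": 1,"z": -118,"twist": 0,"fingers": 0.6},
    {"x": 0.5,"y": 1,"z": -118,"twist": 0,"fingers": 0.6},
  ],
)

```text
clock: 26.02
tool_pos: [0.6405, -0.209, 0.039]
orientation: [0.001, 0.091, 0.996, -0.0]
contact_force: [-0.6, -1.8, 4.1]
finger_gap: 0.627
finger_force: 39.8
```

send_rows(
  plan=[
    {"x": 0,"y": 0,"z": 0,"twist": 0,"fingers": 0.6},
    {"x": 0,"y": 0,"z": 0,"twist": 0,"fingers": 0.6},
    {"x": 0,"y": 0,"z": 3,"twist": 0,"fingers": 0.6},
    {"x": 0,"y": 0,"z": 10,"twist": 0,"fingers": 0.6},
    {"x": 0,"y": 0,"z": 22,"twist": 0,"fingers": 0.6},
    {"x": 0,"y": 0,"z": 40,"twist": 0,"fingers": 0.6},
    {"x": 0,"y": 0,"z": 60,"twist": 0,"fingers": 0.6},
    {"x": 0,"y": 0,"z": 82,"twist": 0,"fingers": 0.6},
    {"x": 0,"y": 0,"z": 104,"twist": 0,"fingers": 0.6},
    {"x": 0,"y": 0,"z": 122,"twist": 0,"fingers": 0.6},
    {"x": 0,"y": 0,"z": 134,"twist": 0,"fingers": 0.6},
    {"x": 0,"y": 0,"z": 139,"twist": 0,"fingers": 0.6},
  ],
)

```text
clock: 27.02
tool_pos: [0.6404, -0.2085, 0.1791]
orientation: [0.001, 0.091, 0.996, -0.0]
contact_force: [-0.1, 0.2, -6.0]
finger_gap: 0.621
finger_force: 39.8
```

```bash
python3 -c "
from h import *
weigh(3)"
```

```text
27.17 [ 0.6392 -0.2082  0.1762] gap 0.623 F [-0.32  0.02 -7.1 ] sd [0.29 0.23 0.9 ]
```

send_rows(
  plan=[
    {"x": -2,"y": 10,"z": 0,"twist": 0,"fingers": 0.6},
    {"x": -6,"y": 35,"z": 0,"twist": 0,"fingers": 0.6},
    {"x": -12,"y": 70,"z": 0,"twist": 0,"fingers": 0.6},
    {"x": -18,"y": 106,"z": 0,"twist": 0,"fingers": 0.6},
    {"x": -25,"y": 142,"z": 0,"twist": 0,"fingers": 0.6},
    {"x": -31,"y": 178,"z": 0,"twist": 0,"fingers": 0.6},
    {"x": -37,"y": 214,"z": 0,"twist": 0,"fingers": 0.6},
    {"x": -43,"y": 248,"z": 0,"twist": 0,"fingers": 0.6},
    {"x": -48,"y": 275,"z": 0,"twist": 0,"fingers": 0.6},
    {"x": -51,"y": 291,"z": 0,"twist": 0,"fingers": 0.6},
    {"x": -51.5,"y": 297,"z": 0,"twist": 0,"fingers": 0.6},
    {"x": -51.5,"y": 297,"z": 0,"twist": 0,"fingers": 0.6},
  ],
)

```text
clock: 28.17
tool_pos: [0.5869, 0.0903, 0.1755]
orientation: [-0.001, 0.09, 0.996, -0.0]
contact_force: [-0.1, -0.6, -6.7]
finger_gap: 0.624
finger_force: 39.8
```

send_rows(
  plan=[
    {"x": 0,"y": 0,"z": 0,"twist": 0,"fingers": 0.6},
    {"x": 0,"y": 0,"z": 0,"twist": 0,"fingers": 0.6},
    {"x": 0,"y": 0,"z": 0,"twist": 0,"fingers": 0.6},
    {"x": 0,"y": 0,"z": 0,"twist": 0,"fingers": 0.6},
  ],
)

```text
clock: 28.5
tool_pos: [0.5882, 0.0875, 0.1764]
orientation: [-0.0, 0.092, 0.996, -0.0]
contact_force: [0.4, -0.4, -7.4]
finger_gap: 0.624
finger_force: 39.8
```

Run:
```python
from h import *
weigh(3)
t=snap('top','t9')['image'];o=load('t7')['image']
for n,X in dict(t2=[.4776,-.1552,.08],t3=[.487,-.4084,.08]).items():
    x,y=w2px(load('top'),[X])[0].astype(int)
    m=cv2.matchTemplate(t[y-40:y+40,x-40:x+40],load('top')['image'][y-18:y+18,x-18:x+18],cv2.TM_CCOEFF_NORMED);print(n,cv2.minMaxLoc(m)[1::2])
```

```text
28.65 [0.5882 0.0879 0.1766] gap 0.621 F [ 0.05 -0.16 -6.18] sd [0.4  0.44 0.52]
t2 (0.8485915064811707, (22, 23))
t3 (0.976344108581543, (22, 23))
```

```bash
python3 -c "
from bench import ticket;print(ticket.close_job())"
```

```text
the job is handed in; nothing more can be done
None
```

The job is handed in at about 29 s: the plate rests flat on the tile over both pins, and the arm is holding the heaviest tin (about 0.64 kg, against 0.41 and 0.22) upright about 10 cm above the plate's middle, with the two lighter tins back upright in their places.

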